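Close off the pen-case column with the stop frame

ROBOT

A 7-joint arm with a two-finger parallel gripper is mounted at the origin on the work surface. World frame = base frame: x ahead of the robot, y to its left, z up, the work surface at z = 0. Lengths are in m, angles in rad, forces in N, time in s.
With the tool pointing down it reaches from about 0.4 to 0.85 m from the base axis. Payload 4.5 kg.
Tool frame: the origin (TCP) lies midway between the tips of the shut fingers; the grasp point (between the pads) lies r.grip_point_offset behind it (r.grip_point_offset is the distance from the TCP to the grasp point, in m); z points along the fingers, y is the line along which they close (so a half turn about z gives the same grasp; the last joint's range is limited). The gripper opens to 88 mm and grips with 3 to 60 N. Pads are 18 mm wide; open, the fingers measure 123 mm over their backs; the gripper's body (75 mm by 187 mm) begins 45 mm behind the grasp point.
Start: joints at [-1.306, 0.689, -0.195, 1.565, 0.157, 0.902, -0.215], TCP at [0.143, 0.608, 0.239] pointing down, gripper open.
Joint ranges: [-3.01, 3.01], [-0.46, 2.08], [-1.47, 1.51], [0.13, 2.56], [-1, 4.14], [0.04, 2.09], [-2.66, 2.66]. Speed limits (rad/s): [2.57, 2.57, 3.14, 3.14, 3.14, 3.14, 3.14].

INTERFACE

Orientations are given as a unit quaternion [x, y, z, w].
In Python, from plant import r gives the robot as it stands.
- The arm moves only by the shell command python3 -m jog 'ROWS' [FORCE]. ROWS is JSON, a list of rows, each an object of numbers: "wx", "wy", "wz": the turn, a rotation vector about the world's x, y, z as a fraction of full scale; "dx", "dy", "dz": the shift along the world's x, y, z as a fraction of full scale; "hand": the closure, from 0 (fully open) to 1 (shut). In form: [{"wx": .., "wy": .., "wz": .., "dx": .., "dy": .., "dz": .., "hand": ..}, ...]. A call has 1 to 5 rows; each row shifts and turns the commanded pose from where the row before left it; what a row does not reach is not made up. Full scale, the value 1, is 0.25 m for a shift and 2 rad for a turn. A row lasts 1/12 s, in which the tool goes at most 41.7 mm and 7.16 degrees, less where a joint would pass 70% of its speed; a pose out of reach is approached as far as the arm can. A call with a number of a shift or a turn outside -1 to 1 is refused whole. A call with a gripper value outside its range is refused whole. The fingers move at their own pace and stop on an object; FORCE is the grip in N (left out, the last holds). Time passes only in rows, so rows that do not move let the fingers close. It gives the time, the measured TCP pose, the force, the opening and the grip force at its end, in the units of the state.
- r.get_state(): the state, without advancing time (a new reading comes with each control period).
- r.snapshot(name): name is "side" or "top"; returns the picture (420x560x3 uint8, red, green, blue); there is no depth.
- r.camera_info(name): a dict with "mtx" (3x3 intrinsics, pixels), "R" (3x3) and "t" (3): a world point X has camera coordinates R X + t. Camera axes: x right, y down, z forward; pixel columns grow to the right and rows downward; lengths in m; the calibration is good to about 2 mm. A picture is of the moment at which its call begins. camera_info takes no time and is no camera call.
- r.finish_job(): hands the job in; it is judged then, once.
Trained networks look in the newest picture that a camera, given by its name, has taken for a name from the list of things; names that differ only in an ending like _2 or _b are one class to them, and where a whole thing is asked for, a point or a joint stands for the part that bears it (a point fixed in the world has none). Each returns a list of dicts, best first, with "p" (0 to 1); they miss things now and then, are a little off and sometimes report something else, mostly with a low value. They report only what shows in the picture. A call takes as long as a camera call.
- r.search_frame(camera, query): "bbox" ([left, top, right, bottom] in pixels, round what is visible of it).
- r.masks_of(camera, query): "region" (420x560 bool, what is visible of it) and "bbox" ([left, top, right, bottom] in pixels, round what is visible of it).
The state is a dict: "clock": time; "q": joint angles; "qd": joint speeds; "joint_torque": joint torques, N m; "tool_pos": TCP position; "eef_rot": TCP orientation; "contact_force": force on the tool from outside, world axes, zero at the start; "moment": the same for the moment, N m; "opening": opening from 0.0 (shut) to 1.0 (fully open); "finger_force": force on a finger pad.
Only numpy, scipy, OpenCV 4.12 (cv2) and the standard library are available. Lean on these libraries where they do the work, as an engineer would, in place of code of your own. Each camera call takes 0.05 s, during which the arm holds its last target. There are 200 camera calls.

TASK

Stack the two loose pen cases squarely on the column of two on the steel plate, letting go of each. Then swing the kickstand of the leaning stop frame over its centre so that it springs down and stays there, grip the frame's top bar, bring the frame upright and finish still gripping it there: the frame tips over again if let go, so the program ends while holding. Leave the other things on the bench alone.

Things in the scene. Friction and masses are not known exactly. Their poses are not given: they have to be found in the camera images.
- fixture: Fixed dark steel fixture: plate 75 x 190 mm, 10 mm thick, under the column, widened to 210 mm at its +y end, where two grey hubs bear the stop frame. Origin on the table under the column's centre. Its own +y axis points from the column to the frame and on outwards ('outward' below); its x axis is parallel to the frame's hinge. It never moves in a run.
- column (a point): Point on top of the fixture's plate, 10 mm above the table, at the centre of the column.
- low_1: Lowest case of the column: closed black pen case, 52 x 160 x 30 mm (x, y, z), thin bright seam round it and a small catch; origin at the centre of its underside; long axis y along the fixture's y axis. It stands loose on the plate.
- low_2: Second case of the column, same kind and size, loose on top of low_1, its underside 40 mm above the table. The next case's underside goes to 70 mm, the one after to 100 mm, in either order.
- case_a: First loose pen case lying on the table at the robot's right: closed, black, 52 x 160 x 30 mm (x, y, z), about 0.22 kg, same as those in the column; origin at the centre of its underside. Grip it across its 52 mm width; either way round will do.
- case_b: Second loose pen case, the same as case_a, lying on the table farther from the robot.
- gate (a joint): Swing of the stop frame about its hinge, rad: 0 upright, positive leans outward (away from the column), range -0.2 to 0.5. It starts at its outward stop, 0.5. Nearly frictionless, about 0.7 kg, it falls by itself. With the kickstand down and nobody holding it, it sags outward to about 0.1, where the foot stands on the table: that is not upright.
- hinge (a point): Middle of the stop frame's hinge axis, 115 mm outwards of the column's centre and 34 mm above the table. The axis is level, along the fixture's x axis.
- gate_bar: Frame's top bar: its level black rubber grip sleeve, which turns freely on the bar, 16 mm thick, 138 mm long along the fixture's x axis; origin at its middle, 190 mm from the hinge axis (224 mm above the table when upright). Below: uprights 12 mm thick 75 mm either side, a crossbar 90 mm lower, the kickstand's stem outward while folded. Grip from above, fingers closing along the fixture's y.
- leg (a joint): Swing of the kickstand on the frame, rad: 0 folded up parallel to the frame, pointing past the top bar; grows as it swings outward and down to its stop at 2.61. An over-centre spring (about 0.2 N m) drives it to 0 when below 1.2, to the stop when above. With the frame leaning at 0.5 the foot meets the table at about 1.94; raising the frame lets the spring open it to 2.61.
- leg_pivot (a point): Kickstand's pivot axis (parallel to the hinge), on the frame, 100 mm up the frame from the hinge axis and 20 mm on the outward side of the frame's plane.
- leg_foot (a point): Centre of the kickstand's foot: round black rubber crosspiece, 14 mm thick, 40 mm wide, 138 mm from the pivot at the end of the flat aluminium stem (14 mm wide, 8 mm thick). Folded up, the foot and about 30 mm of stem stand clear beyond the top bar: closed fingers can push the stem there outward and down from the column's side.
- pen_1: Bystander: a finished pen, white and black, 135 mm long, lying on the table.
- tape: Bystander: cardboard-coloured tape roll, 90 mm across and 24 mm high, lying flat.
- jar: Bystander: glass jar, 60 mm across and 70 mm high.
- cup: Bystander: grey plastic cup, 76 mm across and 85 mm high.
- driver: Bystander: screwdriver lying on the table.
- oil: Bystander: clear plastic bottle, 52 mm across and 130 mm high.
- pen_2: Bystander: another finished pen, same as pen_1, lying beyond the loose cases at the right.

How it is judged:
On the way, in this order (a step that is already met when the one before it is completed fails the run):
1. one loose case set squarely on the column and let go (((horizontal distance between case_a and column below 0.01 m and angle between the y axis of case_a and the y axis of fixture, either way round below 0.09 rad and angle between case_a's own z axis and vertical below 0.06 rad and height (world z) of case_a between 0.064 and 0.076 m and contact force between the fingers and case_a below 0.1 N and linear speed of case_a below 0.02 m/s) or (horizontal distance between case_b and column below 0.01 m and angle between the y axis of case_b and the y axis of fixture, either way round below 0.09 rad and angle between case_b's own z axis and vertical below 0.06 rad and height (world z) of case_b between 0.064 and 0.076 m and contact force between the fingers and case_b below 0.1 N and linear speed of case_b below 0.02 m/s))), for 0.2 s.
2. the other case set squarely on top of it and let go (((horizontal distance between each of case_a, case_b and column below 0.01 m and angle between the y axis of each of case_a, case_b and the y axis of fixture, either way round below 0.09 rad and angle between each of case_a, case_b's own z axis and vertical below 0.06 rad and height (world z) of case_a between 0.064 and 0.076 m and height (world z) of case_b between 0.094 and 0.106 m) or (horizontal distance between each of case_b, case_a and column below 0.01 m and angle between the y axis of each of case_b, case_a and the y axis of fixture, either way round below 0.09 rad and angle between each of case_b, case_a's own z axis and vertical below 0.06 rad and height (world z) of case_b between 0.064 and 0.076 m and height (world z) of case_a between 0.094 and 0.106 m)) and contact force between the fingers and case_a below 0.1 N and linear speed of each of case_a, case_b below 0.02 m/s and contact force between the fingers and case_b below 0.1 N), for 0.2 s.
3. kickstand swung over centre and staying down (value of joint leg above 1.7 rad), for 0.3 s.
4. frame held upright by its top bar, kickstand fully down (value of joint gate between -0.045 and 0.045 rad and velocity of joint gate between -0.1 and 0.1 rad/s and value of joint leg above 2.4 rad and contact force between the fingers and gate_bar above 2 N), for 0.2 s.
At the end, for the whole second after the job is handed in: Fingers grip the top bar (over 2 N), frame still within 0.045 rad of upright, kickstand over 2.4 rad. Four cases in one column, the two added on top in either order, each within 10 mm and 0.09 rad of square, level, at rest, untouched by fingers and bar (all of step 2 and all of step 4 and horizontal distance between each of low_1, low_2 and column below 0.01 m and angle between the y axis of each of low_1, low_2 and the y axis of fixture, either way round below 0.09 rad and angle between each of low_1, low_2's own z axis and vertical below 0.06 rad and height (world z) of low_1 between 0.004 and 0.016 m and height (world z) of low_2 between 0.034 and 0.046 m and contact force between gate_bar and case_a below 0.2 N and contact force between gate_bar and case_b below 0.2 N); the arm keeps its last pose, push and grip.
It fails at once if a bystander (pens, tape roll, jar, cup, screwdriver, bottle) moved by more than 40 mm (distance of any of pen_1, tape, jar, cup, driver, oil, pen_2 from where it was at the start of the episode above 0.04 m).
It also fails if it takes over 72 s, if anything falls off the work surface, if the arm or the gripper's body presses on something with over 40 N, if the wrist force passes 120 N, or if a joint passes its speed limit or range.

## Working session

There is one attempt and no reset: what is moved stays moved. The work goes in short steps, Python scripts to look and compute and a shell command to move; the robot and the scene stay as the last step left them, time stands still between calls to the robot, and variables do not carry over. Pictures are saved under pics/ and viewed, at most 10 in all, crops included, and the job is handed in when it is done.

```bash
mkdir -p pics; ls; python3 - <<'E'
from plant import r
import cv2,numpy as np
for n in("top","side"):
    im=r.snapshot(n); cv2.imwrite(f"pics/{n}0.png",im[:,:,::-1])
    c=r.camera_info(n); print(n,np.round(c["mtx"],1).tolist(),np.round(c["R"],4).tolist(),np.round(c["t"],4).tolist())
    print("cam pos",-np.array(c["R"]).T@np.array(c["t"]))
s=r.get_state();print({k:np.round(v,3).tolist() for k,v in s.items()},r.grip_point_offset)
E
```

```text
pics
top [[492.3, 0.0, 280.8], [0.0, 492.3, 210.3], [0.0, 0.0, 1.0]] [[0.0194, -0.9998, 0.0049], [-0.9961, -0.0198, -0.0855], [0.0856, -0.0032, -0.9963]] [-0.0091, 0.6023, 1.887]
cam pos [0.43865935 0.00885628 1.93162258]
side [[536.5, 0.0, 273.9], [0.0, 536.5, 207.7], [0.0, 0.0, 1.0]] [[0.9709, -0.2384, -0.0242], [-0.1411, -0.4872, -0.8618], [0.1937, 0.8401, -0.5067]] [-0.5585, 0.2267, 1.4778]
cam pos [ 0.28799431 -1.2641781   0.93062392]
{'clock': 0.1, 'q': [-1.306, 0.69, -0.195, 1.566, 0.157, 0.903, -0.215], 'qd': [0.002, -0.003, 0.0, -0.003, 0.001, -0.0, 0.003], 'joint_torque': [-0.003, -52.85, -1.272, -15.384, -0.053, 0.002, 0.0], 'tool_pos': [0.143, 0.608, 0.238], 'eef_rot': [0.115, 0.993, -0.001, -0.0], 'contact_force': [-0.362, -0.781, 0.471], 'moment': [0.003, -0.009, -0.046], 'finger_force': 0.0, 'opening': 0.999} 0.0187
```

View pics/top0.png

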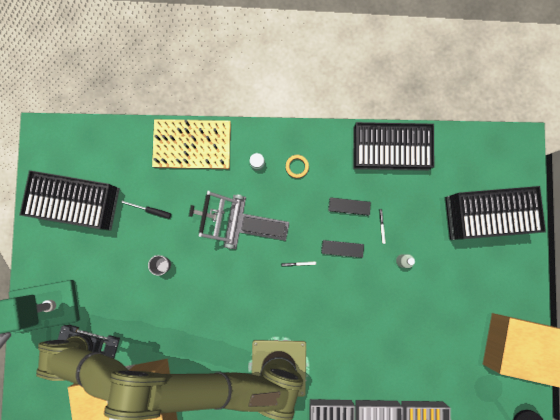

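View pics/side0.png

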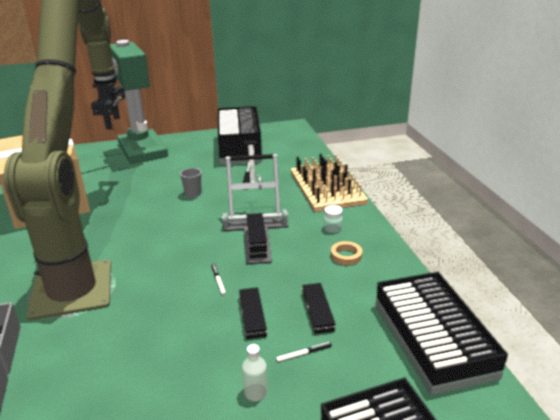

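```bash
cat > h.py <<'E'
from plant import r
import cv2,numpy as np
from scipy.optimize import minimize
def proj(n,X):
    c=r.camera_info(n);P=np.atleast_2d(X)@np.array(c["R"]).T+np.array(c["t"]);u=P@np.array(c["mtx"]).T
    return u[:,:2]/u[:,2:]
def ray(n,uv,z):
    c=r.camera_info(n);R=np.array(c["R"]);o=-R.T@np.array(c["t"])
    d=R.T@np.linalg.solve(c["mtx"],[uv[0],uv[1],1]);return o+d*(z-o[2])/d[2]
def box(x,y,a,z0,z1,w=.052,l=.160):
    ca,sa=np.cos(a),np.sin(a)  # a: direction of long axis in world
    return np.array([[x+ca*u*l/2-sa*v*w/2,y+sa*u*l/2+ca*v*w/2,z] for u in(-1,1) for v in(-1,1) for z in(z0,z1)])
def fit(ms,p0,z0,z1,free=False):
    """ms: list of (cam,mask). fit x,y,angle by soft silhouette overlap"""
    S=8
    def cost(p):
        tot=0
        for n,m in ms:
            im=np.zeros((420,560),np.uint8)
            h=cv2.convexHull(proj(n,box(*p,z0,z1)).astype(np.float32))
            b=h.reshape(-1,2);x0,y0=np.maximum(b.min(0).astype(int)-30,0)
            H=np.zeros((140*S,140*S),np.uint8)
            cv2.fillConvexPoly(H,np.round(((b-[x0,y0])+.5)*S).astype(np.int32),255)
            A=cv2.resize(H,(140,140),interpolation=cv2.INTER_AREA)/255.
            M=np.zeros((140,140));t=m[y0:y0+140,x0:x0+140];M[:t.shape[0],:t.shape[1]]=t
            tot+=np.abs(A-M).sum()/m.sum()
        return tot
    best=None
    for da in(-.15,0,.15):
        s=np.array([p0[0],p0[1],p0[2]+da])
        o=minimize(cost,s,method="Nelder-Mead",options=dict(initial_simplex=np.vstack([s,s+[.012,0,0],s+[0,.012,0],s+[0,0,.1]]),xatol=1e-4,fatol=1e-4))
        if best is None or o.fun<best.fun:best=o
    return best.x,best.fun
E
python3 - <<'E'
from h import *
import pickle
D={}
for n in("top","side"):
    for q in("case_a","low_1","fixture","gate_bar","gate","leg_foot","hinge","leg"):
        D[n,q]=r.masks_of(n,q)
        print(n,q,[(round(d["p"],2),np.round(d["bbox"]).astype(int).tolist(),int(d["region"].sum())) for d in D[n,q]])
pickle.dump(D,open("m0.pkl","wb"))
E
```

```text
top case_a [(0.98, [322, 242, 364, 258], 532), (0.56, [328, 196, 370, 216], 550)]
top low_1 [(0.83, [243, 217, 285, 236], 598), (0.72, [200, 195, 207, 233], 173)]
top fixture [(0.68, [190, 192, 290, 251], 1580)]
top gate_bar [(0.74, [396, 253, 413, 269], 208), (0.43, [199, 193, 204, 234], 116)]
top gate [(0.83, [192, 197, 240, 242], 743)]
top leg_foot [(0.52, [189, 207, 216, 222], 117)]
top hinge [(0.79, [191, 190, 241, 242], 765), (0.74, [247, 155, 263, 170], 158)]
top leg [(0.51, [188, 203, 219, 218], 157)]
side case_a [(0.94, [239, 287, 266, 335], 1059), (0.6, [303, 284, 336, 332], 1111)]
side low_1 [(0.57, [246, 213, 268, 250], 637), (0.52, [249, 248, 268, 257], 141)]
side fixture [(0.68, [223, 141, 289, 265], 1827)]
side gate_bar [(0.48, [231, 154, 272, 159], 211), (0.34, [244, 141, 255, 181], 170), (0.3, [303, 283, 338, 331], 1173)]
side gate [(0.79, [228, 140, 278, 218], 1534), (0.42, [245, 214, 268, 250], 648)]
side leg_foot [(0.51, [244, 140, 260, 181], 211), (0.16, [229, 141, 283, 219], 1200)]
side hinge [(0.76, [227, 141, 280, 219], 986), (0.35, [244, 141, 258, 184], 242)]
side leg [(0.72, [244, 140, 259, 182], 204)]
```

```bash
python3 - <<'E'
from h import *
import pickle
D=pickle.load(open("m0.pkl","rb"))
M=lambda n,q,i:D[n,q][i]["region"]
T=cv2.imread("pics/top0.png");S=cv2.imread("pics/side0.png")
def dark(n,m):
    im=(T if n=="top" else S).max(2)
    k=cv2.dilate(m.astype(np.uint8),np.ones((7,7)))>0
    return (im<75)&k
for nm,t,s,z0,z1 in(("near",M("top","case_a",0),M("side","case_a",0),0,.03),("far",M("top","case_a",1),M("side","case_a",1),0,.03),("col",M("top","low_1",0),M("side","low_1",0)|M("side","low_1",1),.01,.07)):
    c=np.argwhere(t).mean(0)[::-1];p=ray("top",c,z1);p0=[p[0],p[1],np.pi/2]
    for lab,ms in(("both",[("top",t),("side",s)]),("top",[("top",t)]),("dark",[("top",dark("top",t)),("side",dark("side",s))]),("darktop",[("top",dark("top",t))])):
        x,f=fit(ms,p0,z0,z1);print(nm,lab,np.round(x,4),round(f,3))
# pixel rays for frame
b=D["side","gate_bar"][0]["region"];print("bar side c",np.argwhere(b).mean(0)[::-1])
b=D["top","gate_bar"][1]["region"];print("bar top c",np.argwhere(b).mean(0)[::-1])
big=cv2.resize(T[180:265,180:375],None,fx=4,fy=4,interpolation=cv2.INTER_CUBIC);cv2.imwrite("pics/c1.png",big)
E
```

```text
near both [ 0.4589 -0.236   1.4873] 0.177
near top [ 0.4583 -0.2364  1.4911] 0.102
near dark [ 0.4538 -0.2446  1.5241] 71.179
near darktop [ 0.4442 -0.2389  1.5981] 70.956
far both [ 0.6247 -0.2607  1.4774] 0.153
far top [ 0.6241 -0.2612  1.4789] 0.094
far dark [ 0.6219 -0.2621  1.5239] 20.33
far darktop [ 0.5938 -0.2501  1.8549] 19.57Traceback (most recent call last):
  File "<stdin>", line 13, in <module>
  File "h.py", line 31, in fit
    o=minimize(cost,s,method="Nelder-Mead",options=dict(initial_simplex=np.vstack([s,s+[.012,0,0],s+[0,.012,0],s+[0,0,.1]]),xatol=1e-4,fatol=1e-4))
    res = _minimize_neldermead(fun, x0, args, callback, bounds=bounds,
                               **options)
    fxcc = func(xcc)
    fx = function(np.copy(x), *(wrapper_args + args))
  File "h.py", line 20, in cost
    h=cv2.convexHull(proj(n,box(*p,z0,z1)).astype(np.float32))
                     ~~~~^^^^^^^^^^^^^^^^^
  File "h.py", line 5, in proj
    c=r.camera_info(n);P=np.atleast_2d(X)@np.array(c["R"]).T+np.array(c["t"]);u=P@np.array(c["mtx"]).T
ValueError: time passes only in moves, steps and waits
```

```bash
python3 - <<'E'
s=open("h.py").read()
s=s.replace("def proj","import functools\n@functools.cache\ndef info(n): return r.camera_info(n)\ndef proj",1)
s=s.replace("c=r.camera_info(n)","c=info(n)").replace("def info(n): return info","def info(n): return r.camera_info")
open("h.py","w").write(s)
E
cat > f.py <<'E'
from h import *
import pickle
D=pickle.load(open("m0.pkl","rb"))
M=lambda n,q,i:D[n,q][i]["region"]
T=cv2.imread("pics/top0.png");S=cv2.imread("pics/side0.png")
def dark(n,m):
    im=(T if n=="top" else S).astype(int)
    k=cv2.dilate(m.astype(np.uint8),np.ones((7,7)))>0
    return ((im[...,1]-im[...,2])<25)&k
big=cv2.resize(T[180:265,180:375],None,fx=4,fy=4,interpolation=cv2.INTER_CUBIC);cv2.imwrite("pics/c1.png",big)
print(T[249,338:372:3].tolist())
for nm,t,s,z0,z1 in(("near",M("top","case_a",0),M("side","case_a",0),0,.03),("far",M("top","case_a",1),M("side","case_a",1),0,.03),("col",M("top","low_1",0),M("side","low_1",0)|M("side","low_1",1),.01,.07)):
    c=np.argwhere(t).mean(0)[::-1];p=ray("top",c,z1);p0=[p[0],p[1],np.pi/2]
    for lab,ms in(("both",[("top",t),("side",s)]),("top",[("top",t)]),("dark",[("top",dark("top",t)),("side",dark("side",s))]),("darktop",[("top",dark("top",t))])):
        x,f=fit(ms,p0,z0,z1);print(nm,lab,np.round(x,4),round(f,3))
E
python3 f.py
```

```text
[[87, 85, 88], [85, 84, 85], [86, 84, 86], [87, 85, 86], [83, 81, 84], [84, 81, 84], [82, 80, 81], [83, 81, 81], [81, 79, 80], [117, 160, 83], [117, 161, 83], [117, 161, 83]]
near both [ 0.4589 -0.236   1.4873] 0.177
near top [ 0.4583 -0.2364  1.4911] 0.102
near dark [ 0.4587 -0.2376  1.4826] 0.138
near darktop [ 0.4591 -0.2379  1.4889] 0.056
far both [ 0.6247 -0.2607  1.4774] 0.153
far top [ 0.6241 -0.2612  1.4789] 0.094
far dark [ 0.6246 -0.2634  1.4741] 0.161
far darktop [ 0.625  -0.2635  1.4873] 0.063
col both [0.5367 0.0703 1.426 ] 0.137
col top [0.5365 0.0695 1.4368] 0.05
col dark [0.5353 0.0641 1.5342] 0.514
col darktop [0.5377 0.0729 1.4692] 0.335
```

View pics/c1.png

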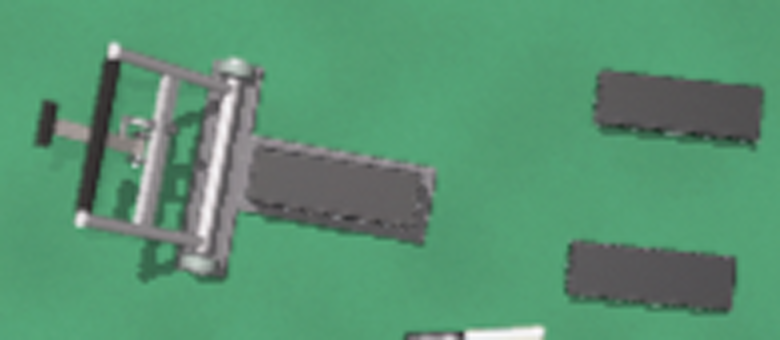

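```bash
python3 - <<'E'
from h import *
f=lambda u,v:(180+u/4-.375,180+v/4-.375)
def seg(a,b,z):
    A=ray("top",f(*a),z);B=ray("top",f(*b),z);d=A-B
    print("mid",np.round((A+B)/2,4),"len",round(np.linalg.norm(d),4),"outward ang",round(np.arctan2(d[0],-d[1]),4), np.arctan2(d[1],d[0])+np.pi/2)
    return (A+B)/2
b=seg((113,50),(81,219),.2007)
b2=seg((112,60),(87,210),.2007)
h=seg((236,68),(203,262),.04)
print(np.arctan2(*(b-h)[1::-1]),np.linalg.norm((b-h)[:2]))
import pickle
D=pickle.load(open("m0.pkl","rb"))
# side bar
m=D["side","gate_bar"][0]["region"];e=np.argwhere(m)[:,::-1];print(e[e[:,0]<e[:,0].min()+3].mean(0),e[e[:,0]>e[:,0].max()-3].mean(0))
for a in(1.38,1.40,1.42,1.44):
  for q in ((.537,.0705),):
    o=np.array([np.cos(a),np.sin(a)]);print(a,"pred bar",q+.2061*o,"hinge",q+.115*o)
E
```

```text
mid [0.5716 0.2742 0.2007] len 0.1517 outward ang 1.4167 1.4167277342559572
mid [0.5712 0.272  0.2007] len 0.1341 outward ang 1.4386 1.4386164451190524
mid [0.557  0.1801 0.04  ] len 0.1894 outward ang 1.4299 1.4299320714031931
1.4163382854032696 0.09518500496852016
[231.27272727 158.27272727] [269.9 155.8]
1.38 pred bar [0.57608498 0.27286001] hinge [0.5588087  0.18341316]
1.4 pred bar [0.57203023 0.27360119] hinge [0.55654622 0.18382672]
1.42 pred bar [0.56796147 0.27426113] hinge [0.55427593 0.18419495]
1.44 pred bar [0.56388033 0.27483957] hinge [0.55199873 0.18451771]
```

```bash
cat > prof.py <<'E'
from h import *
T=cv2.imread("pics/top0.png")
def rect(img,p,a,z,L=.24,W=.12,s=2000):
    # rectified patch: rows = across (fixture x), cols = along long axis
    o=np.array([np.cos(a),np.sin(a)]);v=np.array([-o[1],o[0]])
    c=[np.r_[np.array(p)+o*i*L/2+v*j*W/2,z] for i,j in((-1,-1),(1,-1),(1,1),(-1,1))]
    d=np.float32([[0,0],[L*s,0],[L*s,W*s],[0,W*s]])
    H=cv2.getPerspectiveTransform(proj("top",c).astype(np.float32),d)
    return cv2.warpPerspective(img,H,(int(L*s),int(W*s)),flags=cv2.INTER_LINEAR)
if __name__=="__main__":
    for nm,p,a,z in(("near",(.459,-.2377),1.486,.03),("far",(.625,-.263),1.482,.03),("col",(.538,.0695),1.425,.07)):
        g=rect(T,p,a,z).astype(int)
        for ax,lab,sl in((1,"across",g[:,160:320]),(0,"along",g[90:150])):
            m=sl[...,1].mean(ax);x=(np.arange(len(m))-len(m)/2)/2
            print(nm,lab," ".join(f"{xx:.0f}:{v:.0f}" for xx,v in zip(x[::4],m[::4])if (15<abs(xx)<48 if ax==1 else abs(xx)>65)))
E
python3 prof.py
python3 -m jog '[{"dx":0.087,"dy":-0.075,"dz":0.032,"wz":-0.024,"hand":0},{"dx":0.087,"dy":-0.075,"dz":0.032,"wz":-0.024,"hand":0},{"dx":0.087,"dy":-0.075,"dz":0.032,"wz":-0.024,"hand":0},{"dx":0.087,"dy":-0.075,"dz":0.032,"wz":-0.024,"hand":0},{"dx":0.087,"dy":-0.075,"dz":0.032,"wz":-0.024,"hand":0}]' 20
```

```text
near across -46:162 -44:162 -42:162 -40:162 -38:163 -36:163 -34:163 -32:160 -30:154 -28:139 -26:115 -24:96 -22:88 -20:85 -18:85 -16:85 16:84 18:85 20:85 22:86 24:87 26:91 28:103 30:117 32:131 34:148 36:159 38:161 40:161 42:161 44:161 46:160
near along -120:160 -118:161 -116:161 -114:161 -112:162 -110:161 -108:161 -106:161 -104:162 -102:162 -100:161 -98:160 -96:160 -94:160 -92:160 -90:160 -88:160 -86:158 -84:150 -82:133 -80:105 -78:85 -76:80 -74:80 -72:80 -70:80 -68:80 -66:80 66:89 68:89 70:89 72:89 74:88 76:86 78:88 80:94 82:112 84:133 86:149 88:158 90:161 92:162 94:161 96:161 98:161 100:161 102:161 104:161 106:161 108:161 110:161 112:161 114:161 116:161 118:161
far across -46:162 -44:163 -42:163 -40:163 -38:163 -36:163 -34:163 -32:161 -30:156 -28:143 -26:119 -24:97 -22:88 -20:85 -18:84 -16:84 16:84 18:85 20:84 22:82 24:79 26:76 28:83 30:96 32:106 34:117 36:133 38:148 40:154 42:155 44:155 46:154
far along -120:132 -118:128 -116:125 -114:139 -112:151 -110:155 -108:158 -106:158 -104:158 -102:158 -100:158 -98:158 -96:158 -94:158 -92:158 -90:158 -88:157 -86:154 -84:147 -82:132 -80:111 -7
[... 216 characters left out ...]
4:155 116:155 118:156
col across -46:160 -44:160 -42:160 -40:159 -38:157 -36:152 -34:143 -32:137 -30:136 -28:130 -26:117 -24:102 -22:99 -20:100 -18:99 -16:99 16:97 18:97 20:97 22:96 24:94 26:87 28:83 30:87 32:88 34:87 36:88 38:92 40:102 42:121 44:144 46:159
col along -120:156 -118:155 -116:155 -114:155 -112:155 -110:155 -108:155 -106:156 -104:156 -102:156 -100:154 -98:148 -96:136 -94:117 -92:108 -90:104 -88:96 -86:93 -84:92 -82:92 -80:92 -78:94 -76:97 -74:96 -72:96 -70:96 -68:96 -66:96 66:100 68:100 70:100 72:101 74:100 76:102 78:107 80:116 82:131 84:139 86:141 88:140 90:140 92:138 94:135 96:129 98:116 100:98 102:93 104:112 106:142 108:184 110:216 112:229 114:228 116:210 118:180invalid input
```

```bash
python3 -m jog '[{"wx":0,"wy":0,"wz":-0.024,"dx":0.087,"dy":-0.075,"dz":0.032,"hand":0},{"wx":0,"wy":0,"wz":-0.024,"dx":0.087,"dy":-0.075,"dz":0.032,"hand":0},{"wx":0,"wy":0,"wz":-0.024,"dx":0.087,"dy":-0.075,"dz":0.032,"hand":0},{"wx":0,"wy":0,"wz":-0.024,"dx":0.087,"dy":-0.075,"dz":0.032,"hand":0},{"wx":0,"wy":0,"wz":-0.024,"dx":0.087,"dy":-0.075,"dz":0.032,"hand":0}]' 20
```

```text
clock: 1.32
tool_pos: [0.2526, 0.5137, 0.2792]
eef_rot: [0.234, 0.972, 0.0, 0.0]
contact_force: [0.7, -0.7, -0.3]
opening: 0.999
finger_force: 0.0
```

```bash
python3 -m jog '[{"wx":0,"wy":0,"wz":-0.024,"dx":0.087,"dy":-0.075,"dz":0.032,"hand":0},{"wx":0,"wy":0,"wz":-0.024,"dx":0.087,"dy":-0.075,"dz":0.032,"hand":0},{"wx":0,"wy":0,"wz":-0.024,"dx":0.087,"dy":-0.075,"dz":0.032,"hand":0},{"wx":0,"wy":0,"wz":-0.024,"dx":0.087,"dy":-0.075,"dz":0.032,"hand":0},{"wx":0,"wy":0,"wz":-0.024,"dx":0.087,"dy":-0.075,"dz":0.032,"hand":0}]' &&
python3 -m jog '[{"wx":0,"wy":0,"wz":-0.024,"dx":0.052,"dy":-0.128,"dz":0,"hand":0},{"wx":0,"wy":0,"wz":-0.024,"dx":0.052,"dy":-0.128,"dz":0,"hand":0},{"wx":0,"wy":0,"wz":-0.024,"dx":0.052,"dy":-0.128,"dz":0,"hand":0},{"wx":0,"wy":0,"wz":-0.024,"dx":0.052,"dy":-0.128,"dz":0,"hand":0},{"wx":0,"wy":0,"wz":-0.024,"dx":0.052,"dy":-0.128,"dz":0,"hand":0}]' &&
python3 -m jog '[{"wx":0,"wy":0,"wz":-0.024,"dx":0.052,"dy":-0.128,"dz":0,"hand":0},{"wx":0,"wy":0,"wz":-0.024,"dx":0.052,"dy":-0.128,"dz":0,"hand":0},{"wx":0,"wy":0,"wz":-0.024,"dx":0.052,"dy":-0.128,"dz":0,"hand":0},{"wx":0,"wy":0,"wz":-0.024,"dx":0.052,"dy":-0.128,"dz":0,"hand":0},{"wx":0,"wy":0,"wz":-0.024,"dx":0.052,"dy":-0.128,"dz":0,"hand":0}]' &&
python3 -m jog '[{"wx":0,"wy":0,"wz":-0.024,"dx":-0.012,"dy":-0.135,"dz":-0.04,"hand":0},{"wx":0,"wy":0,"wz":-0.024,"dx":-0.012,"dy":-0.135,"dz":-0.04,"hand":0},{"wx":0,"wy":0,"wz":-0.024,"dx":-0.012,"dy":-0.135,"dz":-0.04,"hand":0},{"wx":0,"wy":0,"wz":-0.024,"dx":-0.012,"dy":-0.135,"dz":-0.04,"hand":0},{"wx":0,"wy":0,"wz":-0.024,"dx":-0.012,"dy":-0.135,"dz":-0.04,"hand":0}]'
```

```text
clock: 1.73
tool_pos: [0.3614, 0.4199, 0.3193]
eef_rot: [0.349, 0.937, 0.0, 0.0]
contact_force: [0.3, -0.1, -0.1]
opening: 0.998
finger_force: 0.0
clock: 2.15
tool_pos: [0.4258, 0.2594, 0.319]
eef_rot: [0.459, 0.889, 0.0, 0.0]
contact_force: [0.3, -0.2, -1.0]
opening: 0.999
finger_force: 0.0
clock: 2.57
tool_pos: [0.4909, 0.0994, 0.319]
eef_rot: [0.562, 0.827, 0.0, 0.0]
contact_force: [-0.2, -0.1, -0.7]
opening: 1.002
finger_force: 0.0
clock: 2.98
tool_pos: [0.4752, -0.0692, 0.2686]
eef_rot: [0.657, 0.754, 0.0, 0.0]
contact_force: [0.6, -0.6, -0.2]
opening: 1.0
finger_force: 0.0
```

```bash
python3 -m jog '[{"wx":0,"wy":0,"wz":-0.022,"dx":-0.0126,"dy":-0.136,"dz":-0.08,"hand":0},{"wx":0,"wy":0,"wz":-0.022,"dx":-0.0126,"dy":-0.136,"dz":-0.08,"hand":0},{"wx":0,"wy":0,"wz":-0.022,"dx":-0.0126,"dy":-0.136,"dz":-0.08,"hand":0},{"wx":0,"wy":0,"wz":-0.022,"dx":-0.0126,"dy":-0.136,"dz":-0.08,"hand":0},{"wx":0,"wy":0,"wz":-0.022,"dx":-0.0126,"dy":-0.136,"dz":-0.08,"hand":0}]' &&
python3 -m jog '[{"wx":0,"wy":0,"wz":0,"dx":0,"dy":0,"dz":-0.16,"hand":0},{"wx":0,"wy":0,"wz":0,"dx":0,"dy":0,"dz":-0.16,"hand":0},{"wx":0,"wy":0,"wz":0,"dx":0,"dy":0,"dz":-0.16,"hand":0},{"wx":0,"wy":0,"wz":0,"dx":0,"dy":0,"dz":-0.12,"hand":0},{"wx":0,"wy":0,"wz":0,"dx":0,"dy":0,"dz":-0.05,"hand":0}]' && python3 -m jog '[{"wx":0,"wy":0,"wz":0,"dx":0,"dy":0,"dz":0,"hand":1},{"wx":0,"wy":0,"wz":0,"dx":0,"dy":0,"dz":0,"hand":1},{"wx":0,"wy":0,"wz":0,"dx":0,"dy":0,"dz":0,"hand":1},{"wx":0,"wy":0,"wz":0,"dx":0,"dy":0,"dz":0,"hand":1},{"wx":0,"wy":0,"wz":0,"dx":0,"dy":0,"dz":0,"hand":1}]' 25
```

```text
clock: 3.4
tool_pos: [0.4596, -0.2393, 0.168]
eef_rot: [0.735, 0.678, 0.0, 0.0]
contact_force: [0.9, -0.1, 0.1]
opening: 1.001
finger_force: 0.0
clock: 3.82
tool_pos: [0.4582, -0.2369, 0.0027]
eef_rot: [0.735, 0.678, -0.001, -0.002]
contact_force: [-0.4, 0.2, -0.3]
opening: 1.0
finger_force: 0.0
clock: 4.23
tool_pos: [0.4608, -0.2383, 0.0079]
eef_rot: [0.735, 0.678, 0.001, 0.001]
contact_force: [-1.1, -1.2, -0.7]
opening: 0.648
finger_force: 0.0
```

```bash
python3 -m jog '[{"wx":0,"wy":0,"wz":0,"dx":0,"dy":0,"dz":0,"hand":1},{"wx":0,"wy":0,"wz":0,"dx":0,"dy":0,"dz":0,"hand":1},{"wx":0,"wy":0,"wz":0,"dx":0,"dy":0,"dz":0,"hand":1},{"wx":0,"wy":0,"wz":0,"dx":0,"dy":0,"dz":0,"hand":1}]' && python3 -m jog '[{"wx":0,"wy":0,"wz":0,"dx":0,"dy":0,"dz":0.06,"hand":1},{"wx":0,"wy":0,"wz":0,"dx":0,"dy":0,"dz":0.12,"hand":1},{"wx":0,"wy":0,"wz":0,"dx":0,"dy":0,"dz":0.14,"hand":1},{"wx":0,"wy":0,"wz":0,"dx":0,"dy":0,"dz":0.14,"hand":1},{"wx":0,"wy":0,"wz":0,"dx":0,"dy":0,"dz":0.1,"hand":1}]' && python3 -m jog '[{"wx":0,"wy":0,"wz":-0.003,"dx":0.0314,"dy":0.08,"dz":0,"hand":1},{"wx":0,"wy":0,"wz":-0.003,"dx":0.0314,"dy":0.13,"dz":0,"hand":1},{"wx":0,"wy":0,"wz":-0.003,"dx":0.0314,"dy":0.13,"dz":0,"hand":1},{"wx":0,"wy":0,"wz":-0.003,"dx":0.0314,"dy":0.14,"dz":0,"hand":1},{"wx":0,"wy":0,"wz":-0.003,"dx":0.0314,"dy":0.14,"dz":0,"hand":1}]'
```

```text
clock: 4.57
tool_pos: [0.4596, -0.238, 0.0076]
eef_rot: [0.735, 0.678, 0.0, 0.0]
contact_force: [-1.3, 1.1, 8.0]
opening: 0.59
finger_force: 25.0
clock: 4.98
tool_pos: [0.46, -0.238, 0.1491]
eef_rot: [0.735, 0.678, 0.001, 0.001]
contact_force: [-0.3, 0.1, -3.8]
opening: 0.587
finger_force: 25.0
clock: 5.4
tool_pos: [0.4989, -0.0813, 0.1467]
eef_rot: [0.745, 0.667, 0.0, 0.0]
contact_force: [0.9, -0.7, -2.7]
opening: 0.585
finger_force: 25.0
```

```bash
python3 -m jog '[{"wx":0,"wy":0,"wz":-0.003,"dx":0.0314,"dy":0.14,"dz":0,"hand":1},{"wx":0,"wy":0,"wz":-0.003,"dx":0.0314,"dy":0.14,"dz":0,"hand":1},{"wx":0,"wy":0,"wz":-0.003,"dx":0.0314,"dy":0.14,"dz":0,"hand":1},{"wx":0,"wy":0,"wz":-0.003,"dx":0.0314,"dy":0.12,"dz":0,"hand":1},{"wx":0,"wy":0,"wz":-0.003,"dx":0.0314,"dy":0.06,"dz":0,"hand":1}]' && python3 -m jog '[{"wx":0,"wy":0,"wz":0,"dx":0,"dy":0,"dz":0,"hand":1},{"wx":0,"wy":0,"wz":0,"dx":0,"dy":0,"dz":0,"hand":1},{"wx":0,"wy":0,"wz":0,"dx":0,"dy":0,"dz":0,"hand":1}]'; python3 - <<'E'
from h import *
im=r.snapshot("top");cv2.imwrite("pics/t1.png",im[:,:,::-1])
im2=r.snapshot("side");cv2.imwrite("pics/s1.png",im2[:,:,::-1])
c=np.vstack([cv2.resize(im[170:270,180:380],(560,280)),cv2.resize(im2[130:270,180:460],(560,280))])
cv2.imwrite("pics/c2.png",c[:,:,::-1]);print(r.get_state()["tool_pos"])
E
```

```text
clock: 5.82
tool_pos: [0.5377, 0.0733, 0.1463]
eef_rot: [0.753, 0.658, 0.001, -0.002]
contact_force: [0.4, 1.1, -3.0]
opening: 0.585
finger_force: 25.0
clock: 6.07
tool_pos: [0.5375, 0.066, 0.1464]
eef_rot: [0.755, 0.656, -0.001, 0.0]
contact_force: [0.5, 0.2, -2.9]
opening: 0.589
finger_force: 25.0
[0.53758418 0.06534287 0.14638401]
```

View pics/c2.png

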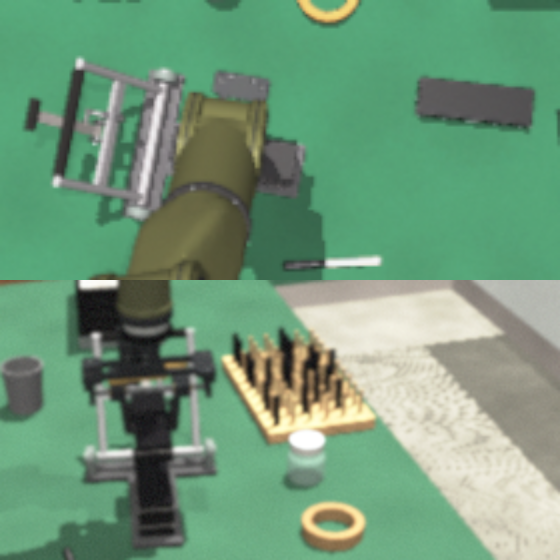

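```bash
python3 -m jog '[{"wx":0,"wy":0,"wz":-0.003,"dx":0.002,"dy":0.018,"dz":-0.08,"hand":1},{"wx":0,"wy":0,"wz":0,"dx":0,"dy":0,"dz":-0.1,"hand":1},{"wx":0,"wy":0,"wz":0,"dx":0,"dy":0,"dz":-0.06,"hand":1},{"wx":0,"wy":0,"wz":0,"dx":0,"dy":0,"dz":-0.025,"hand":1},{"wx":0,"wy":0,"wz":0,"dx":0,"dy":0,"dz":0,"hand":1}]' && python3 -m jog '[{"wx":0,"wy":0,"wz":0,"dx":0,"dy":0,"dz":0,"hand":1},{"wx":0,"wy":0,"wz":0,"dx":0,"dy":0,"dz":0,"hand":1}]'
```

```text
clock: 6.58
tool_pos: [0.5379, 0.0704, 0.0791]
eef_rot: [0.757, 0.653, -0.001, -0.0]
contact_force: [0.5, 0.3, -2.7]
opening: 0.587
finger_force: 25.0
clock: 6.75
tool_pos: [0.5393, 0.0712, 0.0809]
eef_rot: [0.757, 0.653, 0.001, 0.001]
contact_force: [-0.2, 0.1, -2.7]
opening: 0.589
finger_force: 25.0
```

```bash
python3 -m jog '[{"wx":0,"wy":0,"wz":0,"dx":0,"dy":0,"dz":-0.008,"hand":1},{"wx":0,"wy":0,"wz":0,"dx":0,"dy":0,"dz":0,"hand":1},{"wx":0,"wy":0,"wz":0,"dx":0,"dy":0,"dz":0,"hand":1}]' && python3 -m jog '[{"wx":0,"wy":0,"wz":0,"dx":0,"dy":0,"dz":-0.004,"hand":1},{"wx":0,"wy":0,"wz":0,"dx":0,"dy":0,"dz":0,"hand":1},{"wx":0,"wy":0,"wz":0,"dx":0,"dy":0,"dz":0,"hand":1}]'
```

```text
clock: 7.0
tool_pos: [0.5389, 0.0718, 0.0784]
eef_rot: [0.757, 0.654, 0.0, 0.0]
contact_force: [0.2, -0.7, -2.6]
opening: 0.59
finger_force: 25.0
clock: 7.25
tool_pos: [0.539, 0.0718, 0.0776]
eef_rot: [0.757, 0.654, 0.0, 0.0]
contact_force: [-0.1, 0.4, 4.9]
opening: 0.589
finger_force: 25.0
```

```bash
python3 -m jog '[{"wx":0,"wy":0,"wz":0,"dx":0,"dy":0,"dz":0,"hand":0},{"wx":0,"wy":0,"wz":0,"dx":0,"dy":0,"dz":0,"hand":0},{"wx":0,"wy":0,"wz":0,"dx":0,"dy":0,"dz":0,"hand":0},{"wx":0,"wy":0,"wz":0,"dx":0,"dy":0,"dz":0,"hand":0},{"wx":0,"wy":0,"wz":0,"dx":0,"dy":0,"dz":0.04,"hand":0}]' && python3 -m jog '[{"wx":0,"wy":0,"wz":0,"dx":0,"dy":0,"dz":0.1,"hand":0},{"wx":0,"wy":0,"wz":0,"dx":0,"dy":0,"dz":0.14,"hand":0},{"wx":0,"wy":0,"wz":0,"dx":0,"dy":0,"dz":0.12,"hand":0},{"wx":0,"wy":0,"wz":0.003,"dx":0.0344,"dy":-0.12,"dz":0,"hand":0},{"wx":0,"wy":0,"wz":0.003,"dx":0.0344,"dy":-0.14,"dz":0,"hand":0}]' && python3 -m jog '[{"wx":0,"wy":0,"wz":0.003,"dx":0.0344,"dy":-0.14,"dz":0,"hand":0},{"wx":0,"wy":0,"wz":0.003,"dx":0.0344,"dy":-0.14,"dz":0,"hand":0},{"wx":0,"wy":0,"wz":0.003,"dx":0.0344,"dy":-0.14,"dz":0,"hand":0},{"wx":0,"wy":0,"wz":0.003,"dx":0.0344,"dy":-0.14,"dz":0,"hand":0},{"wx":0,"wy":0,"wz":0.003,"dx":0.0344,"dy":-0.14,"dz":0,"hand":0}]' && python3 -m jog '[{"wx":0,"wy":0,"wz":0.003,"dx":0.0344,"dy":-0.14,"dz":0,"hand":0},{"wx":0,"wy":0,"wz":0.003,"dx":0.0344,"dy":-0.14,"dz":0,"hand":0},{"wx":0,"wy":0,"wz":0.003,"dx":0.0344,"dy":-0.1,"dz":0,"hand":0},{"wx":0,"wy":0,"wz":0,"dx":0,"dy":0,"dz":0,"hand":0},{"wx":0,"wy":0,"wz":0,"dx":0,"dy":0,"dz":0,"hand":0}]'; cat > chk.py <<'E'
from h import *
import sys,prof
z=float(sys.argv[1]);n=sys.argv[2]
im=r.snapshot("top")[:,:,::-1].copy();cv2.imwrite(f"pics/{n}.png",im)
for d in r.masks_of("top","case_a"):
    b=d["bbox"]
    if 235<(b[0]+b[2])/2<300: print("fit",fit([("top",d["region"])],[.538,.07,1.425],z-.06,z),d["p"])
g=prof.rect(im,(.538,.07),1.425,z).astype(int)
for ax,lab,sl in((1,"across",g[:,160:320]),(0,"along",g[90:150])):
    m=sl[...,1].mean(ax);x=(np.arange(len(m))-len(m)/2)/2
    print(lab," ".join(f"{xx:.0f}:{v:.0f}" for xx,v in zip(x[::4],m[::4])if (15<abs(xx)<44 if ax==1 else 70<abs(xx)<100)))
big=cv2.resize(im[180:265,180:375],None,fx=4,fy=4,interpolation=cv2.INTER_CUBIC);cv2.imwrite(f"pics/{n}c.png",big)
print(r.get_state()["tool_pos"])
E
python3 chk.py .1 t2
```

```text
clock: 7.67
tool_pos: [0.5376, 0.0716, 0.0859]
eef_rot: [0.757, 0.654, -0.001, -0.001]
contact_force: [-0.4, -0.0, 0.3]
opening: 0.942
finger_force: 0.0
clock: 8.08
tool_pos: [0.5575, 0.0099, 0.1796]
eef_rot: [0.75, 0.661, 0.003, 0.001]
contact_force: [0.9, 0.2, 0.0]
opening: 1.003
finger_force: 0.0
clock: 8.5
tool_pos: [0.5989, -0.1702, 0.1778]
eef_rot: [0.743, 0.669, 0.0, 0.0]
contact_force: [2.0, -0.4, -1.0]
opening: 1.004
finger_force: 0.0
clock: 8.92
tool_pos: [0.6241, -0.2654, 0.1773]
eef_rot: [0.738, 0.675, -0.0, 0.0]
contact_force: [0.6, -0.1, -0.7]
opening: 0.999
finger_force: 0.0
fit (array([0.53901488, 0.07257647, 1.42825236]), np.float64(0.07290673025967143)) 0.71
across -42:163 -40:163 -38:162 -36:160 -34:155 -32:143 -30:132 -28:121 -26:105 -24:100 -22:102 -20:101 -18:100 -16:100 16:99 18:99 20:98 22:95 24:89 26:81 28:82 30:85 32:87 34:88 36:90 38:91 40:93 42:101
along -98:148 -96:133 -94:112 -92:105 -90:104 -88:98 -86:94 -84:91 -82:86 -80:82 -78:83 -76:88 -74:95 -72:99 72:102 74:102 76:102 78:101 80:103 82:110 84:122 86:136 88:141 90:139 92:134 94:124 96:107 98:93
[ 0.62456378 -0.26150184  0.17705938]
```

View pics/t2c.png

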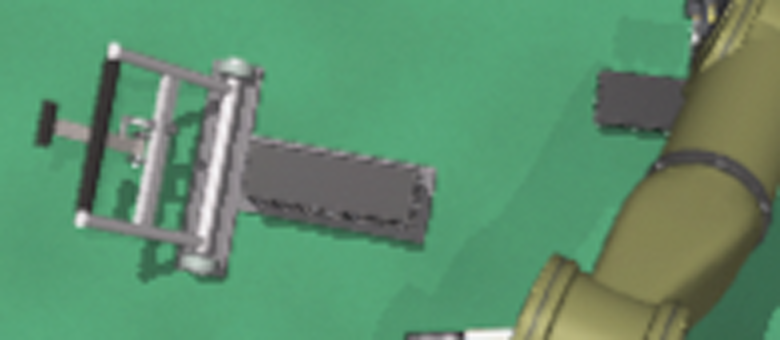

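```bash
python3 -m jog '[{"wx":0,"wy":0,"wz":0,"dx":0.002,"dy":-0.008,"dz":-0.16,"hand":0},{"wx":0,"wy":0,"wz":0,"dx":0,"dy":0,"dz":-0.16,"hand":0},{"wx":0,"wy":0,"wz":0,"dx":0,"dy":0,"dz":-0.16,"hand":0},{"wx":0,"wy":0,"wz":0,"dx":0,"dy":0,"dz":-0.13,"hand":0},{"wx":0,"wy":0,"wz":0,"dx":0,"dy":0,"dz":-0.068,"hand":0}]' && python3 -m jog '[{"wx":0,"wy":0,"wz":0,"dx":0,"dy":0,"dz":0,"hand":1},{"wx":0,"wy":0,"wz":0,"dx":0,"dy":0,"dz":0,"hand":1},{"wx":0,"wy":0,"wz":0,"dx":0,"dy":0,"dz":0,"hand":1},{"wx":0,"wy":0,"wz":0,"dx":0,"dy":0,"dz":0,"hand":1},{"wx":0,"wy":0,"wz":0,"dx":0,"dy":0,"dz":0,"hand":1}]' 25 && python3 -m jog '[{"wx":0,"wy":0,"wz":0,"dx":0,"dy":0,"dz":0,"hand":1},{"wx":0,"wy":0,"wz":0,"dx":0,"dy":0,"dz":0,"hand":1},{"wx":0,"wy":0,"wz":0,"dx":0,"dy":0,"dz":0,"hand":1}]'
```

```text
clock: 9.43
tool_pos: [0.6229, -0.2612, 0.0035]
eef_rot: [0.736, 0.677, -0.001, -0.004]
contact_force: [-0.2, 0.0, -0.3]
opening: 1.003
finger_force: 0.0
clock: 9.85
tool_pos: [0.6267, -0.2659, 0.0098]
eef_rot: [0.737, 0.676, 0.001, 0.002]
contact_force: [-0.3, -0.0, 0.3]
opening: 0.646
finger_force: 0.0
clock: 10.1
tool_pos: [0.6255, -0.2657, 0.0093]
eef_rot: [0.737, 0.676, 0.0, 0.001]
contact_force: [-2.0, 1.8, 7.3]
opening: 0.588
finger_force: 25.0
```

```bash
python3 -m jog '[{"wx":0,"wy":0,"wz":0,"dx":0,"dy":0,"dz":0.08,"hand":1},{"wx":0,"wy":0,"wz":0,"dx":0,"dy":0,"dz":0.13,"hand":1},{"wx":0,"wy":0,"wz":0,"dx":0,"dy":0,"dz":0.15,"hand":1},{"wx":0,"wy":0,"wz":0,"dx":0,"dy":0,"dz":0.15,"hand":1},{"wx":0,"wy":0,"wz":0,"dx":0,"dy":0,"dz":0.11,"hand":1}]' && python3 -m jog '[{"wx":0,"wy":0,"wz":-0.003,"dx":-0.035,"dy":0.09,"dz":0,"hand":1},{"wx":0,"wy":0,"wz":-0.003,"dx":-0.035,"dy":0.14,"dz":0,"hand":1},{"wx":0,"wy":0,"wz":-0.003,"dx":-0.035,"dy":0.15,"dz":0,"hand":1},{"wx":0,"wy":0,"wz":-0.003,"dx":-0.035,"dy":0.15,"dz":0,"hand":1},{"wx":0,"wy":0,"wz":-0.003,"dx":-0.035,"dy":0.15,"dz":0,"hand":1}]' && python3 -m jog '[{"wx":0,"wy":0,"wz":-0.003,"dx":-0.035,"dy":0.15,"dz":0,"hand":1},{"wx":0,"wy":0,"wz":-0.003,"dx":-0.035,"dy":0.15,"dz":0,"hand":1},{"wx":0,"wy":0,"wz":-0.003,"dx":-0.035,"dy":0.15,"dz":0,"hand":1},{"wx":0,"wy":0,"wz":-0.003,"dx":-0.035,"dy":0.12,"dz":0,"hand":1},{"wx":0,"wy":0,"wz":-0.003,"dx":-0.035,"dy":0.085,"dz":0,"hand":1}]' && python3 -m jog '[{"wx":0,"wy":0,"wz":0,"dx":0,"dy":0,"dz":0,"hand":1},{"wx":0,"wy":0,"wz":0,"dx":0,"dy":0,"dz":0,"hand":1},{"wx":0,"wy":0,"wz":0,"dx":0,"dy":0,"dz":0,"hand":1},{"wx":0,"wy":0,"wz":0,"dx":0,"dy":0,"dz":0,"hand":1}]'
```

```text
clock: 10.52
tool_pos: [0.626, -0.2658, 0.1661]
eef_rot: [0.737, 0.676, 0.001, 0.002]
contact_force: [-0.0, -0.6, -1.7]
opening: 0.587
finger_force: 25.0
clock: 10.93
tool_pos: [0.5808, -0.0937, 0.163]
eef_rot: [0.747, 0.665, 0.0, 0.0]
contact_force: [1.0, 0.3, -2.7]
opening: 0.591
finger_force: 25.0
clock: 11.35
tool_pos: [0.537, 0.0728, 0.1628]
eef_rot: [0.756, 0.655, 0.001, -0.001]
contact_force: [0.2, 0.1, -2.1]
opening: 0.586
finger_force: 25.0
clock: 11.68
tool_pos: [0.5383, 0.0667, 0.1628]
eef_rot: [0.758, 0.653, 0.0, 0.001]
contact_force: [0.6, -0.1, -2.2]
opening: 0.589
finger_force: 25.0
```

```bash
python3 -m jog '[{"wx":0,"wy":0,"wz":0,"dx":0,"dy":0.004,"dz":-0.06,"hand":1},{"wx":0,"wy":0,"wz":0,"dx":0,"dy":0,"dz":-0.08,"hand":1},{"wx":0,"wy":0,"wz":0,"dx":0,"dy":0,"dz":-0.05,"hand":1},{"wx":0,"wy":0,"wz":0,"dx":0,"dy":0,"dz":-0.01,"hand":1},{"wx":0,"wy":0,"wz":0,"dx":0,"dy":0,"dz":0,"hand":1}]' && python3 -m jog '[{"wx":0,"wy":0,"wz":0,"dx":0,"dy":0,"dz":-0.006,"hand":1},{"wx":0,"wy":0,"wz":0,"dx":0,"dy":0,"dz":0,"hand":1},{"wx":0,"wy":0,"wz":0,"dx":0,"dy":0,"dz":0,"hand":1},{"wx":0,"wy":0,"wz":0,"dx":0,"dy":0,"dz":0,"hand":1}]'
```

```text
clock: 12.1
tool_pos: [0.5375, 0.068, 0.1119]
eef_rot: [0.758, 0.653, -0.001, -0.0]
contact_force: [0.3, -0.3, -2.0]
opening: 0.582
finger_force: 25.0
clock: 12.43
tool_pos: [0.5382, 0.0695, 0.1116]
eef_rot: [0.757, 0.654, 0.001, 0.0]
contact_force: [0.3, 0.2, -2.2]
opening: 0.59
finger_force: 25.0
```

```bash
python3 -m jog '[{"wx":0,"wy":0,"wz":0,"dx":0,"dy":-0.003,"dz":-0.006,"hand":1},{"wx":0,"wy":0,"wz":0,"dx":0,"dy":0,"dz":0,"hand":1},{"wx":0,"wy":0,"wz":0,"dx":0,"dy":0,"dz":0,"hand":1}]' && python3 -m jog '[{"wx":0,"wy":0,"wz":0,"dx":0,"dy":0,"dz":-0.004,"hand":1},{"wx":0,"wy":0,"wz":0,"dx":0,"dy":0,"dz":0,"hand":1},{"wx":0,"wy":0,"wz":0,"dx":0,"dy":0,"dz":0,"hand":1}]'
```

```text
clock: 12.68
tool_pos: [0.5377, 0.0686, 0.1096]
eef_rot: [0.757, 0.654, 0.0, 0.0]
contact_force: [0.4, -0.6, -0.8]
opening: 0.585
finger_force: 25.0
clock: 12.93
tool_pos: [0.5378, 0.0687, 0.1092]
eef_rot: [0.757, 0.654, 0.0, 0.0]
contact_force: [-1.3, -0.7, 6.2]
opening: 0.584
finger_force: 25.0
```

```bash
python3 -m jog '[{"wx":0,"wy":0,"wz":0,"dx":0,"dy":0,"dz":0,"hand":0},{"wx":0,"wy":0,"wz":0,"dx":0,"dy":0,"dz":0,"hand":0},{"wx":0,"wy":0,"wz":0,"dx":0,"dy":0,"dz":0,"hand":0},{"wx":0,"wy":0,"wz":0,"dx":0,"dy":0,"dz":0,"hand":0},{"wx":0,"wy":0,"wz":0,"dx":0,"dy":0,"dz":0.04,"hand":0}]' && python3 -m jog '[{"wx":0,"wy":0,"wz":0,"dx":0,"dy":0,"dz":0.12,"hand":0.3},{"wx":0,"wy":0,"wz":0,"dx":0,"dy":0,"dz":0.14,"hand":1},{"wx":0,"wy":0,"wz":0,"dx":0,"dy":0,"dz":0.15,"hand":1},{"wx":0,"wy":0,"wz":0,"dx":0,"dy":0,"dz":0.15,"hand":1},{"wx":0,"wy":0,"wz":0,"dx":0,"dy":0,"dz":0.12,"hand":1}]' && python3 -m jog '[{"wx":0,"wy":0,"wz":0,"dx":0.022,"dy":0.13,"dz":0,"hand":1},{"wx":0,"wy":0,"wz":0,"dx":0.022,"dy":0.15,"dz":0,"hand":1},{"wx":0,"wy":0,"wz":0,"dx":0.022,"dy":0.15,"dz":0,"hand":1},{"wx":0,"wy":0,"wz":0,"dx":0.022,"dy":0.15,"dz":0,"hand":1},{"wx":0,"wy":0,"wz":0,"dx":0.022,"dy":0.15,"dz":0,"hand":1}]'&& python3 -m jog '[{"wx":0,"wy":0,"wz":0,"dx":0.022,"dy":0.1,"dz":0,"hand":1},{"wx":0,"wy":0,"wz":0,"dx":0,"dy":0.04,"dz":0,"hand":1},{"wx":0,"wy":0,"wz":0,"dx":0,"dy":0,"dz":0,"hand":1},{"wx":0,"wy":0,"wz":0,"dx":0,"dy":0,"dz":0,"hand":1},{"wx":0,"wy":0,"wz":0,"dx":0,"dy":0,"dz":0,"hand":1}]'; python3 chk.py .13 t3; python3 - <<'E'
from h import *
f=lambda u,v:(180+u/4-.375,180+v/4-.375)
p=ray("top",f(47,123),.2333);o=np.array([np.cos(1.425),np.sin(1.425)]);print(p,p[:2]-[.538,.07]@np.eye(2), (p[:2]-[.538,.07])@o)
im=r.snapshot("side");cv2.imwrite("pics/s3.png",im[:,:,::-1])
cv2.imwrite("pics/s3c.png",cv2.resize(im[100:280,160:360],None,fx=3,fy=3)[:,:,::-1])
E
```

```text
clock: 13.35
tool_pos: [0.5366, 0.0687, 0.1174]
eef_rot: [0.757, 0.654, -0.001, -0.001]
contact_force: [0.5, 0.5, -0.0]
opening: 0.942
finger_force: 0.0
clock: 13.77
tool_pos: [0.538, 0.0684, 0.292]
eef_rot: [0.757, 0.653, 0.001, 0.001]
contact_force: [0.7, -0.1, -0.2]
opening: 0.61
finger_force: 0.0
clock: 14.18
tool_pos: [0.565, 0.2529, 0.2895]
eef_rot: [0.757, 0.654, 0.0, 0.0]
contact_force: [0.4, -0.6, -0.2]
opening: 0.232
finger_force: 0.0
clock: 14.6
tool_pos: [0.5709, 0.2831, 0.289]
eef_rot: [0.758, 0.652, -0.001, 0.001]
contact_force: [0.7, 0.9, 0.5]
opening: 0.003
finger_force: 0.0
fit (array([0.5378284 , 0.0711733 , 1.43684307]), np.float64(0.07597726988884726)) 0.88
across -42:164 -40:164 -38:164 -36:163 -34:161 -32:155 -30:141 -28:127 -26:112 -24:101 -22:101 -20:102 -18:101 -16:101 16:100 18:100 20:99 22:97 24:90 26:77 28:69 30:75 32:84 34:86 36:87 38:90 40:92 42:97
along -98:135 -96:127 -94:114 -92:107 -90:109 -88:103 -86:100 -84:99 -82:99 -80:98 -78:96 -76:99 -74:100 -72:99 72:104 74:104 76:102 78:104 80:110 82:120 84:135 86:141 88:140 90:133 92:120 94:101 96:96 98:118
[0.57103497 0.28343067 0.28898548]
[0.57796519 0.31276981 0.2333    ] [0.03996519 0.24276981] 0.24600030581006757
```

View pics/s3c.png

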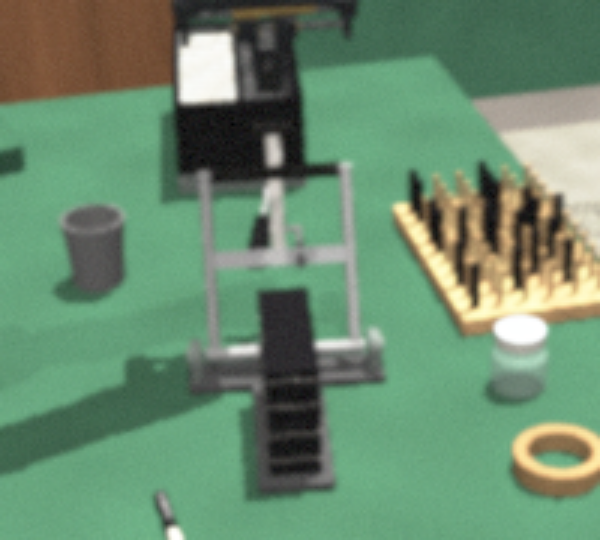

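```bash
python3 -m jog '[{"wx":0,"wy":0,"wz":0,"dx":0.002,"dy":0.006,"dz":-0.08,"hand":1},{"wx":0,"wy":0,"wz":0,"dx":0,"dy":0,"dz":-0.1,"hand":1},{"wx":0,"wy":0,"wz":0,"dx":0,"dy":0,"dz":-0.07,"hand":1},{"wx":0,"wy":0,"wz":0,"dx":0,"dy":0,"dz":-0.03,"hand":1},{"wx":0,"wy":0,"wz":0,"dx":0,"dy":0,"dz":0,"hand":1}]' && python3 -m jog '[{"wx":0,"wy":0,"wz":0,"dx":0,"dy":0,"dz":0,"hand":1},{"wx":0,"wy":0,"wz":0,"dx":0,"dy":0,"dz":0,"hand":1}]'; python3 - <<'E'
import numpy as np
# corner path -> TCP increments (units of 0.25 m)
piv=np.array([.1805,.1122]);o=np.array([np.cos(1.425),np.sin(1.425)])
prev=np.array([.217,.216])
for ph in np.arange(.5,1.95,.1):
    d=np.array([np.sin(ph),np.cos(ph)]);m=np.array([-d[1],d[0]])
    C=piv+.114*d+.004*m; t=C-[.009*np.clip((1.6-ph)/.15,-1,1),0]
    e=(t-prev)/.25;prev=t
    print(round(ph,2),np.round(t,4),"dx %.3f dy %.3f dz %.3f"%(e[0]*o[0],e[0]*o[1],e[1]))
E
```

```text
clock: 15.17
tool_pos: [0.5702, 0.2864, 0.2169]
eef_rot: [0.757, 0.653, -0.002, -0.0]
contact_force: [0.4, -0.2, 0.9]
opening: 0.005
finger_force: 0.0
clock: 15.33
tool_pos: [0.5722, 0.2876, 0.2199]
eef_rot: [0.757, 0.653, 0.001, 0.0]
contact_force: [0.1, 0.4, 0.4]
opening: 0.003
finger_force: 0.0
0.5 [0.2226 0.2142] dx 0.003 dy 0.022 dz -0.007
0.6 [0.2326 0.2085] dx 0.006 dy 0.039 dz -0.022
0.7 [0.2419 0.202 ] dx 0.005 dy 0.037 dz -0.026
0.8 [0.2505 0.1945] dx 0.005 dy 0.034 dz -0.030
0.9 [0.2583 0.1862] dx 0.005 dy 0.031 dz -0.033
1.0 [0.2653 0.1772] dx 0.004 dy 0.028 dz -0.036
1.1 [0.2713 0.1675] dx 0.003 dy 0.024 dz -0.039
1.2 [0.2763 0.1572] dx 0.003 dy 0.020 dz -0.041
1.3 [0.2803 0.1465] dx 0.002 dy 0.016 dz -0.043
1.4 [0.2832 0.1355] dx 0.002 dy 0.011 dz -0.044
1.5 [0.2879 0.1243] dx 0.003 dy 0.019 dz -0.045
1.6 [0.2946 0.1129] dx 0.004 dy 0.026 dz -0.046
1.7 [0.3001 0.1015] dx 0.003 dy 0.022 dz -0.046
1.8 [0.3014 0.0902] dx 0.001 dy 0.005 dz -0.045
1.9 [0.2987 0.0791] dx -0.002 dy -0.011 dz -0.044
```

```bash
python3 -m jog '[{"wx":0,"wy":0,"wz":0,"dx":0.002,"dy":0.012,"dz":-0.02,"hand":1},{"wx":0,"wy":0,"wz":0,"dx":0.006,"dy":0.039,"dz":-0.022,"hand":1},{"wx":0,"wy":0,"wz":0,"dx":0.005,"dy":0.037,"dz":-0.026,"hand":1},{"wx":0,"wy":0,"wz":0,"dx":0.005,"dy":0.034,"dz":-0.03,"hand":1},{"wx":0,"wy":0,"wz":0,"dx":0.005,"dy":0.031,"dz":-0.033,"hand":1}]' && python3 -m jog '[{"wx":0,"wy":0,"wz":0,"dx":0.004,"dy":0.028,"dz":-0.036,"hand":1},{"wx":0,"wy":0,"wz":0,"dx":0.003,"dy":0.024,"dz":-0.039,"hand":1},{"wx":0,"wy":0,"wz":0,"dx":0.003,"dy":0.02,"dz":-0.041,"hand":1},{"wx":0,"wy":0,"wz":0,"dx":0.002,"dy":0.016,"dz":-0.043,"hand":1}]'
```

```text
clock: 15.75
tool_pos: [0.5782, 0.3269, 0.1852]
eef_rot: [0.757, 0.654, 0.001, 0.001]
contact_force: [4.1, -2.4, -0.1]
opening: 0.009
finger_force: 2.2
clock: 16.08
tool_pos: [0.5788, 0.3494, 0.1444]
eef_rot: [0.756, 0.654, -0.001, -0.001]
contact_force: [0.5, -1.2, 0.3]
opening: 0.003
finger_force: 0.3
```

```bash
python3 -m jog '[{"wx":0,"wy":0,"wz":0,"dx":0.002,"dy":0.011,"dz":-0.044,"hand":1},{"wx":0,"wy":0,"wz":0,"dx":0.003,"dy":0.019,"dz":-0.045,"hand":1},{"wx":0,"wy":0,"wz":0,"dx":0.004,"dy":0.022,"dz":-0.046,"hand":1},{"wx":0,"wy":0,"wz":0,"dx":0.002,"dy":0.012,"dz":-0.046,"hand":1},{"wx":0,"wy":0,"wz":0,"dx":0.001,"dy":0.004,"dz":-0.04,"hand":1}]' && python3 -m jog '[{"wx":0,"wy":0,"wz":0,"dx":0,"dy":0,"dz":0,"hand":1},{"wx":0,"wy":0,"wz":0,"dx":0,"dy":0,"dz":0,"hand":1}]'; python3 - <<'E'
from h import *
a=r.snapshot("top");b=r.snapshot("side")
c=np.hstack([cv2.resize(a[160:280,150:300],(400,320)),cv2.resize(b[110:230,190:340],(400,320))])
cv2.imwrite("pics/c4.png",c[:,:,::-1])
E
```

```text
clock: 16.5
tool_pos: [0.5824, 0.3661, 0.0891]
eef_rot: [0.756, 0.654, -0.0, -0.0]
contact_force: [0.3, -0.3, -0.2]
opening: 0.008
finger_force: 0.0
clock: 16.67
tool_pos: [0.5826, 0.3646, 0.0899]
eef_rot: [0.757, 0.654, -0.001, -0.0]
contact_force: [-0.0, -0.8, -0.4]
opening: 0.005
finger_force: 0.0
```

View pics/c4.png

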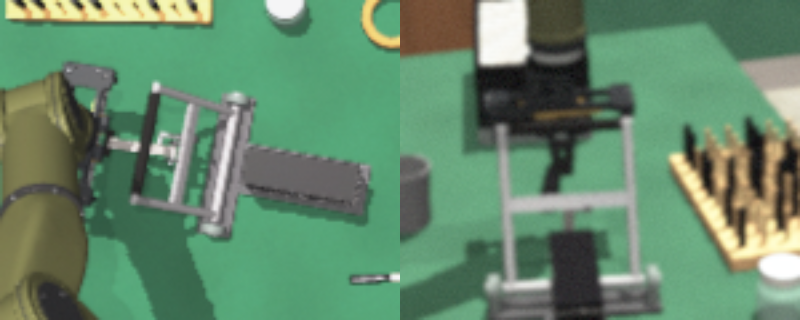

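```bash
python3 -m jog '[{"wx":0,"wy":0,"wz":0,"dx":0,"dy":0.03,"dz":0.1,"hand":1},{"wx":0,"wy":0,"wz":0,"dx":0,"dy":0,"dz":0.16,"hand":1},{"wx":0,"wy":0,"wz":0,"dx":0,"dy":0,"dz":0.16,"hand":1},{"wx":0,"wy":0,"wz":0,"dx":0,"dy":0,"dz":0.16,"hand":1},{"wx":0,"wy":0,"wz":0,"dx":0,"dy":0,"dz":0.16,"hand":1}]' && python3 -m jog '[{"wx":0,"wy":0,"wz":0.0524,"dx":-0.005,"dy":-0.03,"dz":0.06,"hand":0},{"wx":0,"wy":0,"wz":0.0524,"dx":-0.005,"dy":-0.03,"dz":0.04,"hand":0},{"wx":0,"wy":0,"wz":0.0524,"dx":-0.005,"dy":-0.03,"dz":0,"hand":0},{"wx":0,"wy":0,"wz":0.0524,"dx":-0.005,"dy":-0.03,"dz":0,"hand":0},{"wx":0,"wy":0,"wz":0.0524,"dx":-0.005,"dy":-0.03,"dz":0,"hand":0}]' && python3 -m jog '[{"wx":0,"wy":0,"wz":0.0524,"dx":-0.005,"dy":-0.03,"dz":0,"hand":0},{"wx":0,"wy":0,"wz":0.0524,"dx":-0.005,"dy":-0.03,"dz":0,"hand":0},{"wx":0,"wy":0,"wz":0.0524,"dx":-0.005,"dy":-0.03,"dz":0,"hand":0},{"wx":0,"wy":0,"wz":0.0524,"dx":-0.005,"dy":-0.03,"dz":0,"hand":0},{"wx":0,"wy":0,"wz":0.0524,"dx":-0.005,"dy":-0.03,"dz":0,"hand":0}]' && python3 -m jog '[{"wx":0,"wy":0,"wz":0.0524,"dx":0,"dy":-0.03,"dz":0,"hand":0},{"wx":0,"wy":0,"wz":0.0524,"dx":0,"dy":-0.03,"dz":0,"hand":0},{"wx":0,"wy":0,"wz":0.0524,"dx":0,"dy":-0.02,"dz":0,"hand":0},{"wx":0,"wy":0,"wz":0.0524,"dx":0,"dy":-0.012,"dz":0,"hand":0},{"wx":0,"wy":0,"wz":0.0524,"dx":0,"dy":0,"dz":0,"hand":0}]'
```

```text
clock: 17.18
tool_pos: [0.5831, 0.372, 0.2789]
eef_rot: [0.757, 0.653, 0.001, 0.0]
contact_force: [0.1, 1.5, 0.4]
opening: 0.008
finger_force: 0.0
clock: 17.6
tool_pos: [0.577, 0.3343, 0.3023]
eef_rot: [0.56, 0.829, 0.001, 0.001]
contact_force: [0.4, 0.2, -0.8]
opening: 0.361
finger_force: 0.0
clock: 18.02
tool_pos: [0.5707, 0.2966, 0.3019]
eef_rot: [0.326, 0.945, 0.001, 0.001]
contact_force: [0.6, -0.7, 0.5]
opening: 0.736
finger_force: 0.0
clock: 18.43
tool_pos: [0.5711, 0.2727, 0.3019]
eef_rot: [0.071, 0.997, -0.0, 0.001]
contact_force: [-0.2, -0.6, 0.3]
opening: 1.0
finger_force: 0.0
```

```bash
python3 -m jog '[{"wx":0,"wy":0,"wz":0,"dx":0,"dy":0,"dz":0,"hand":0},{"wx":0,"wy":0,"wz":0,"dx":0,"dy":0,"dz":0,"hand":0},{"wx":0,"wy":0,"wz":0,"dx":0,"dy":0,"dz":0,"hand":0}]'; python3 - <<'E'
from h import *
a=r.snapshot("top");b=r.snapshot("side")
for n in("top","side"):
    for q in("gate_bar","leg_foot","leg"):
        print(n,q,[(round(d["p"],2),np.round(d["bbox"]).tolist()) for d in r.masks_of(n,q)])
print("pred bar .5", proj("top",[.570,.2735,.2007]),proj("side",[.570,.2735,.2007]))
print("q",np.round(r.get_state()["q"],2))
c=np.hstack([cv2.resize(a[160:280,150:300],(400,320)),cv2.resize(b[110:230,190:340],(400,320))])
cv2.imwrite("pics/c5.png",c[:,:,::-1])
E
```

```text
clock: 18.68
tool_pos: [0.5706, 0.2744, 0.3012]
eef_rot: [0.074, 0.997, 0.0, 0.0]
contact_force: [-0.2, 0.3, -0.4]
opening: 0.998
finger_force: 0.0
top gate_bar [(0.58, [144.0, 207.0, 163.0, 221.0]), (0.28, [287.0, 152.0, 310.0, 180.0])]
top leg_foot []
top leg []
side gate_bar [(0.46, [229.0, 154.0, 272.0, 161.0])]
side leg_foot []
side leg []
pred bar .5 [[204.07375343 213.63554266]] [[250.4536063  157.69577358]]
q [-0.49  0.63 -0.06  1.46  0.04  1.05  0.87]
```

View pics/c5.png

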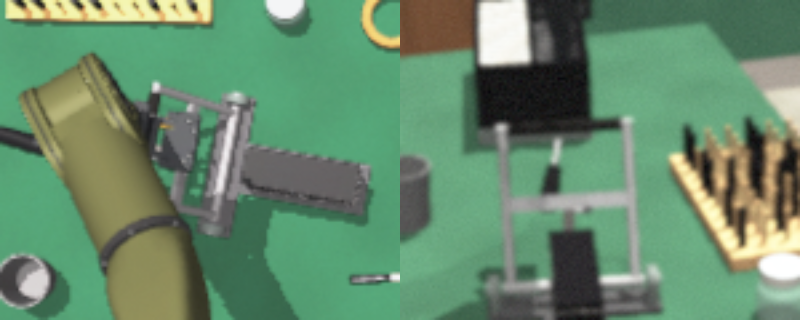

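```bash
python3 -m jog '[{"wx":0,"wy":0,"wz":0,"dx":0,"dy":0,"dz":-0.12,"hand":0},{"wx":0,"wy":0,"wz":0,"dx":0,"dy":0,"dz":-0.14,"hand":0},{"wx":0,"wy":0,"wz":0,"dx":0,"dy":0,"dz":-0.11,"hand":0},{"wx":0,"wy":0,"wz":0,"dx":0,"dy":0,"dz":-0.08,"hand":0},{"wx":0,"wy":0,"wz":0,"dx":0,"dy":0,"dz":-0.025,"hand":0}]' && python3 -m jog '[{"wx":0,"wy":0,"wz":0,"dx":0,"dy":0,"dz":0,"hand":1},{"wx":0,"wy":0,"wz":0,"dx":0,"dy":0,"dz":0,"hand":1},{"wx":0,"wy":0,"wz":0,"dx":0,"dy":0,"dz":0,"hand":1},{"wx":0,"wy":0,"wz":0,"dx":0,"dy":0,"dz":0,"hand":1},{"wx":0,"wy":0,"wz":0,"dx":0,"dy":0,"dz":0,"hand":1}]' 30 && python3 -m jog '[{"wx":0,"wy":0,"wz":0,"dx":0,"dy":0,"dz":0,"hand":1},{"wx":0,"wy":0,"wz":0,"dx":0,"dy":0,"dz":0,"hand":1},{"wx":0,"wy":0,"wz":0,"dx":0,"dy":0,"dz":0,"hand":1},{"wx":0,"wy":0,"wz":0,"dx":0,"dy":0,"dz":0,"hand":1},{"wx":0,"wy":0,"wz":0,"dx":0,"dy":0,"dz":0,"hand":1}]' && python3 -m jog '[{"wx":0,"wy":0,"wz":0,"dx":0,"dy":0,"dz":0,"hand":1},{"wx":0,"wy":0,"wz":0,"dx":0,"dy":0,"dz":0,"hand":1},{"wx":0,"wy":0,"wz":0,"dx":0,"dy":0,"dz":0,"hand":1}]'; python3 - <<'E'
import numpy as np
o=np.array([np.cos(1.425),np.sin(1.425)]);p=None
for g in np.arange(.5,-.01,-.05):
    t=np.array([.115+.19*np.sin(g),.034+.19*np.cos(g)])
    if p is not None:e=(t-p)/.25;print(round(g,2),np.round(t,4),"dx %.4f dy %.4f dz %.4f"%(e[0]*o[0],e[0]*o[1],e[1]))
    p=t
E
```

```text
clock: 19.5
tool_pos: [0.5684, 0.2734, 0.1785]
eef_rot: [0.072, 0.997, -0.002, -0.003]
contact_force: [-0.0, 0.0, -0.2]
opening: 0.997
finger_force: 0.0
clock: 19.92
tool_pos: [0.5712, 0.2748, 0.1834]
eef_rot: [0.072, 0.997, 0.001, 0.001]
contact_force: [-1.0, -1.1, 0.4]
opening: 0.648
finger_force: 0.0
clock: 20.33
tool_pos: [0.5704, 0.2745, 0.182]
eef_rot: [0.072, 0.997, 0.0, -0.0]
contact_force: [1.3, 0.7, 0.1]
opening: 0.269
finger_force: 0.0
clock: 20.58
tool_pos: [0.5701, 0.2723, 0.1817]
eef_rot: [0.073, 0.997, -0.002, -0.001]
contact_force: [-2.2, -4.4, 1.5]
opening: 0.165
finger_force: 29.4
0.45 [0.1976 0.2051] dx -0.0049 dy -0.0334 dz 0.0174
0.4 [0.189 0.209] dx -0.0050 dy -0.0342 dz 0.0157
0.35 [0.1802 0.2125] dx -0.0051 dy -0.0350 dz 0.0139
0.3 [0.1711 0.2155] dx -0.0052 dy -0.0356 dz 0.0121
0.25 [0.162  0.2181] dx -0.0053 dy -0.0362 dz 0.0103
0.2 [0.1527 0.2202] dx -0.0054 dy -0.0366 dz 0.0085
0.15 [0.1434 0.2219] dx -0.0054 dy -0.0370 dz 0.0066
0.1 [0.134  0.2231] dx -0.0055 dy -0.0373 dz 0.0047
0.05 [0.1245 0.2238] dx -0.0055 dy -0.0375 dz 0.0028
0.0 [0.115 0.224] dx -0.0055 dy -0.0376 dz 0.0009
```

```bash
python3 -m jog '[{"wx":0,"wy":0,"wz":0,"dx":-0.0025,"dy":-0.017,"dz":0.009,"hand":1},{"wx":0,"wy":0,"wz":0,"dx":-0.0025,"dy":-0.017,"dz":0.0084,"hand":1},{"wx":0,"wy":0,"wz":0,"dx":-0.005,"dy":-0.0342,"dz":0.0157,"hand":1},{"wx":0,"wy":0,"wz":0,"dx":-0.005,"dy":-0.035,"dz":0.0139,"hand":1},{"wx":0,"wy":0,"wz":0,"dx":-0.005,"dy":-0.0356,"dz":0.0121,"hand":1}]' && python3 -m jog '[{"wx":0,"wy":0,"wz":0,"dx":-0.005,"dy":-0.0362,"dz":0.0103,"hand":1},{"wx":0,"wy":0,"wz":0,"dx":-0.005,"dy":-0.0366,"dz":0.0085,"hand":1},{"wx":0,"wy":0,"wz":0,"dx":-0.005,"dy":-0.037,"dz":0.0066,"hand":1},{"wx":0,"wy":0,"wz":0,"dx":-0.005,"dy":-0.0373,"dz":0.0047,"hand":1},{"wx":0,"wy":0,"wz":0,"dx":-0.005,"dy":-0.03,"dz":0.0028,"hand":1}]' && python3 -m jog '[{"wx":0,"wy":0,"wz":0,"dx":-0.006,"dy":-0.03,"dz":0.0009,"hand":1},{"wx":0,"wy":0,"wz":0,"dx":-0.002,"dy":-0.014,"dz":0,"hand":1},{"wx":0,"wy":0,"wz":0,"dx":0,"dy":0,"dz":0,"hand":1},{"wx":0,"wy":0,"wz":0,"dx":0,"dy":0,"dz":0,"hand":1},{"wx":0,"wy":0,"wz":0,"dx":0,"dy":0,"dz":0,"hand":1}]' && python3 -m jog '[{"wx":0,"wy":0,"wz":0,"dx":0,"dy":0,"dz":0,"hand":1},{"wx":0,"wy":0,"wz":0,"dx":0,"dy":0,"dz":0,"hand":1},{"wx":0,"wy":0,"wz":0,"dx":0,"dy":0,"dz":0,"hand":1},{"wx":0,"wy":0,"wz":0,"dx":0,"dy":0,"dz":0,"hand":1},{"wx":0,"wy":0,"wz":0,"dx":0,"dy":0,"dz":0,"hand":1}]'; python3 - <<'E'
from h import *
a=r.snapshot("top");b=r.snapshot("side")
c=np.hstack([cv2.resize(a[160:280,150:300],(400,320)),cv2.resize(b[120:240,190:340],(400,320))])
cv2.imwrite("pics/c6.png",c[:,:,::-1])
t=np.array(r.get_state()["tool_pos"]);o=np.array([np.cos(1.425),np.sin(1.425)]);print("out",(t[:2]-[.538,.07])@o,"gp z",t[2]+.0187)
E
```

```text
clock: 21.0
tool_pos: [0.5646, 0.2385, 0.1965]
eef_rot: [0.072, 0.997, -0.0, -0.001]
contact_force: [0.6, -1.7, -9.5]
opening: 0.161
finger_force: 30.5
clock: 21.42
tool_pos: [0.5575, 0.1948, 0.2047]
eef_rot: [0.072, 0.997, -0.0, -0.001]
contact_force: [-3.8, 0.7, -10.5]
opening: 0.166
finger_force: 30.6
clock: 21.83
tool_pos: [0.556, 0.1851, 0.2051]
eef_rot: [0.072, 0.997, 0.0, -0.001]
contact_force: [-6.0, 1.0, -9.2]
opening: 0.165
finger_force: 30.4
clock: 22.25
tool_pos: [0.556, 0.1853, 0.2051]
eef_rot: [0.072, 0.997, 0.0, -0.001]
contact_force: [-4.5, 1.1, -9.1]
opening: 0.164
finger_force: 30.4
out 0.11666126031290665 gp z 0.22380811404967127
```

View pics/c6.png

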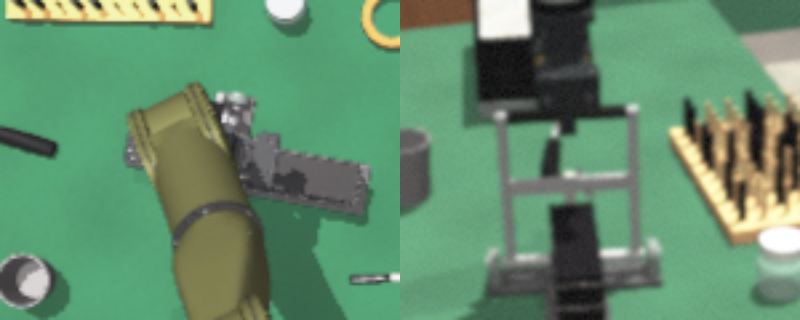

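```bash
python3 -m jog '[{"wx":0,"wy":0,"wz":0,"dx":-0.001,"dy":-0.008,"dz":0,"hand":1},{"wx":0,"wy":0,"wz":0,"dx":0,"dy":0,"dz":0,"hand":1},{"wx":0,"wy":0,"wz":0,"dx":0,"dy":0,"dz":0,"hand":1},{"wx":0,"wy":0,"wz":0,"dx":0,"dy":0,"dz":0,"hand":1},{"wx":0,"wy":0,"wz":0,"dx":0,"dy":0,"dz":0,"hand":1}]' && python3 -c "
from h import *
r.snapshot('side')
print([(q,[(round(d['p'],2),np.round(d['bbox']).tolist()) for d in r.search_frame('side',q)]) for q in('leg','leg_foot')])
o=np.array([np.cos(1.425),np.sin(1.425)]);b=[.538,.07]+.205*o
print('pred foot',proj('side',[[*b,.015]]),'folded foot',proj('side',[[*([.538,.07]+.135*o),.272]]))
print(r.finish_job())"
```

```text
clock: 22.77
tool_pos: [0.5557, 0.1833, 0.2051]
eef_rot: [0.072, 0.997, 0.0, -0.001]
contact_force: [-5.4, 1.3, -8.8]
opening: 0.167
finger_force: 30.3
[('leg', []), ('leg_foot', [(0.42, [243.0, 171.0, 246.0, 187.0])])]
pred foot [[252.40235068 207.91526368]] folded foot [[250.01053114 146.19906724]]
the job is handed in; nothing more can be done
None
```

I handed the job in at 22.8 s without seeing the judge's result. Both loose cases are on the column within about 3 mm of its centre, and the frame is held upright by its top bar at about 30 N. The kickstand was pushed over centre and no longer showed above the top bar, but the cameras couldn't see it well enough to confirm it opened fully to 2.61.

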